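# Open the glue jar at the veneer bench

### The arm

A 6-joint arm with a two-finger parallel gripper is mounted at the origin on the work surface. World frame = base frame: x ahead of the robot, y to its left, z up, the work surface at z = 0. Lengths are in m, angles in rad, forces in N, time in s.
With the tool pointing down it reaches from about 0.375 to 0.825 m from the base axis. Payload 5.5 kg.
Tool frame: the origin (TCP) lies at the very end of the fingers, on their centre line; the grasp point (between the pads) lies 19 mm behind it; z points along the fingers, y is the line along which they close (so a half turn about z gives the same grasp; the last joint's range is limited). The gripper opens to 85 mm and grips with 20 to 120 N. Pads are 22 mm wide; open, the fingers measure 114 mm over their backs; the gripper's body (76 mm by 85 mm) begins 54 mm behind the grasp point. The pads swing forward as they close: fully open they stand 13 mm farther back than shut.
Start: joints at [1.192, 0.314, -0.047, 1.21, 0, 1.571], TCP at [0.222, 0.557, 0.198] pointing down, gripper open.
Joint ranges: [-2.67, 2.67], [-0.69, 1.73], [-1.03, 1.25], [-2.08, 2.16], [-1.42, 1.45], [-3.14, 3.14]. Speed limits (rad/s): [2.39, 2.39, 3.01, 3.14, 3.14, 3.14].

### API

Orientations are given as a unit quaternion [w, x, y, z].
In Python, from bench import bot gives the robot as it stands.
- The arm moves only by the shell command python3 nudge.py [OPENING] [FORCE], which reads ROWS from standard input. ROWS is a JSON list that holds a single list of rows (three levels of brackets), with 1 to 5 rows, each of 4 numbers: dx, dy, dz in m, then a turn about the tool's z in rad; each row shifts and turns the commanded pose from where the row before left it, along the tool's axes as they then stand; what a row does not reach is not made up. A row lasts 1/8 s, in which the tool goes at most 0.0625 m and 0.188 rad, less where a joint would pass 70% of its speed; a pose out of reach is approached as far as the arm can. OPENING is the finger opening in m, set as the command begins (- or left out keeps the last). The fingers move at their own pace and stop on an object; FORCE is the grip in N (left out, the last holds). Time passes only in rows, so rows that do not move let the fingers close. It prints the time, the measured TCP pose, the force, the opening and the grip force at its end. Input that does not fit is refused with a message, and nothing moves.
- bot.state(): the state, without advancing time (a new reading comes with each control period).
- bot.camera(name): name is "side" or "top"; returns a dict with "frame" (384x512x3 uint8, blue, green, red), "fx", "fy", "cx", "cy" (pixels), "k1" (the pictures are not rectified: a ray, as slopes to the right and down, at radius r is drawn at 1 + k1 r^2 times it, then the intrinsics apply), "R" (3x3) and "t" (3): a world point X has camera coordinates R X + t. Camera axes: x right, y down, z forward; pixel columns grow to the right and rows downward; lengths in m; the calibration is good to about 2 mm. A picture is of the moment at which its call begins. There is no depth.
- bot.finish_job(): hands the job in; it is judged then, once.
The state is a dict: "time_s": time; "joint_pos": joint angles; "joint_velocities": joint speeds; "joint_torque": joint torques, N m; "position": TCP position; "tcp_rot": TCP orientation; "contact_force": force on the tool from outside, world axes, zero at the start; "torque": the same for the moment, N m; "finger_gap": finger opening in m; "grip_force": force on a finger pad.
Only numpy, scipy, OpenCV 4.12 (cv2) and the standard library are available. Lean on these libraries where they do the work, as an engineer would, in place of code of your own. Each camera call takes 0.05 s, during which the arm holds its last target. There are 200 camera calls.

### The job

The glue spreader is lying across the cap of the amber glue jar: take it off and hang it back on its round stand, with its eye down over the upright post and let go. Then unscrew the tight red cap anticlockwise, with the jar staying seated in the wooden cradle that braces it, until the thread lugs come free (white stripe on the cap in line with the white marks on the jar's corners), and only then lift the cap. Finish while still holding the cap level in the gripper a few centimetres over the open mouth, and do not disturb the other things on the bench.

Things in the scene. Friction and masses are not known exactly. Their poses are not given: they have to be found in the camera images.
- cradle: fixed wooden cradle that braces the jar: square walls 88 x 88 mm outside, 55 mm high, 66 mm square inside, on a foot board 150 (along its x) x 88 x 8 mm with a screw head at each end. Origin: centre of its underside on the bench, z up. Its place and yaw vary
- jar: square amber glass jar, paper label, 64 x 64 x 70 mm, 0.5 to 0.7 kg; round neck 40 mm wide from 70 to 100 mm above its underside. Loose in the cradle, 1 mm play: cannot turn, but can be lifted. Origin: centre of its underside, 11 mm above the bench. White marks on two shoulder corners, at 135 and -45 degrees from its x axis, show the gaps in the thread
- jar_mouth (a point): centre of the jar's rim, the top of the neck, 100 mm above the jar's underside (111 mm above the bench); axes as the jar's
- cap: ribbed red screw cap, 60 mm wide, 28 mm high, 60 g. Origin: centre of its open lower edge, z up; its top is 28 mm higher (125 mm above the bench when seated). White stripe across the top along its x. Two lugs inside, under the stripe's ends, are held below the jar's thread; free only with the stripe within 0.25 rad of the white marks: then it lifts straight off (key inside: 10 mm)
- cap_lip (a point): the cap's origin, centre of its open lower edge: while seated 14 mm below jar_mouth and 16 mm above the jar's shoulder
- thread (a joint): how far the cap is unscrewed, rad, growing anticlockwise from above; 0 at the start, lugs free from 1.9 to the stop at 2.35 (aim at 2.1), for instance in two grasps. Takes about 0.5 N m all the way (grip with 40 N or more), stays where left. Follows the cap with up to 0.15 rad of play; keeps its reading when the cap is off
- spreader: glue spreader, 90 g: wooden handle 80 x 22 x 14 mm, notched steel blade 34 x 60 x 4 mm at its +x end, steel eye ring at its -x end (36 mm outside, 20 mm hole, 8 mm thick), all flush underneath; spans -73 to +79 mm. Origin: underside, in mid handle (handle -37 to +43 mm in x), at the balance point; x towards the blade, z up. Starts level on top of the cap, at any heading
- spreader_eye (a point): centre of the hole in the eye, on the underside, 55 mm from the spreader's origin along its -x
- stand: fixed dark wooden disc 150 mm in diameter and 20 mm thick with a steel post, 10 mm in diameter and pointed, upright in its middle. The hung spreader lies level on the disc with its eye round the post. Origin: centre of the underside on the bench. Stand and cradle swap sides between runs
- post_tip (a point): top of the post, 70 mm above the bench
- post_foot (a point): foot of the post, on the top face of the disc, 20 mm above the bench; z up
- glue_bottle: bystander: yellow glue bottle with orange cap, 60 mm in diameter, 170 mm high; origin under its centre
- thread_cone: bystander: yellow cone of thread, 76 mm in diameter, 130 mm high; origin under its centre
- tape_roll: bystander: roll of brown veneer tape, 110 mm in diameter, 25 mm high, lying flat; origin under its centre
- seam_roller: bystander: wooden seam roller with handle, 150 mm long, 36 mm high; origin under the roller
- clamp_block: bystander: dark wooden block 120 x 50 x 40 mm; origin under its centre
- spare_jar: bystander: round amber jar with white cap, 64 mm in diameter, 90 mm high; origin under its centre

How it is judged:
On the way, in this order (a step that is already met when the one before it is completed fails the run):
1. the spreader hangs on its stand: eye round the post and down on the disc, let go (horizontal distance between spreader_eye and post_foot below 0.009 m and z of spreader_eye in the frame of post_foot below 0.012 m and angle between spreader's own z axis and vertical below 0.2 rad and contact force between the fingers and spreader below 0.1 N), for 0.2 s.
2. the cap is unscrewed until its lugs are free, while still seated on the jar (value of joint thread above 1.75 rad and z of cap_lip in the frame of jar_mouth below -0.009 m and horizontal distance between cap_lip and jar_mouth below 0.006 m), for 0.1 s.
At the end, for the whole second after the job is handed in: Fingers hold the cap still, tilt < 0.2 rad, its edge 5-70 mm above the rim, within 25 mm of the axis, off jar and cradle; jar in its cradle (raised < 6 mm, tilt < 0.1); spreader let go and at rest on the stand, eye within 9 mm of the post axis, < 12 mm above the disc, tilt < 0.2 (all of step 1 and z of jar in the frame of cradle below 0.017 m and angle between jar's own z axis and vertical below 0.1 rad and z of cap_lip in the frame of jar_mouth between 0.005 and 0.07 m and horizontal distance between cap_lip and jar_mouth below 0.025 m and angle between cap's own z axis and vertical below 0.2 rad and contact force between the fingers and cap above 1 N and contact force between cap and jar below 0.1 N and contact force between cap and cradle below 0.1 N and linear speed of each of cap, spreader below 0.03 m/s); the arm keeps its last pose, push and grip.
It fails at once if the jar is pulled up out of its cradle (raised 15 mm or more) (z of jar in the frame of cradle above 0.026 m).
It fails at once if a bystander is shifted by more than 30 mm or tipped over (distance of any of glue_bottle, thread_cone, tape_roll, seam_roller, clamp_block, spare_jar from where it was at the start of the episode above 0.03 m or angle between any of glue_bottle, thread_cone, tape_roll, seam_roller, clamp_block, spare_jar's own z axis and vertical above 0.5 rad).
It also fails if it takes over 64 s, if anything falls off the work surface, if the arm or the gripper's body presses on something with over 40 N, if the wrist force passes 120 N, or if a joint passes its speed limit or range.

## Working session

There is one attempt and no reset: what is moved stays moved. The work goes in short steps, Python scripts to look and compute and a shell command to move; the robot and the scene stay as the last step left them, time stands still between calls to the robot, and variables do not carry over. Pictures are saved under pics/ and viewed, at most 10 in all, crops included, and the job is handed in when it is done.

```bash
ls; mkdir -p pics; python3 - <<'E'
from bench import bot
import cv2
for n in("top","side"):
    c=bot.camera(n); cv2.imwrite(f"pics/{n}0.png",c["frame"]); print(n,c["fx"],c["fy"],c["cx"],c["cy"],c["k1"],c["R"],c["t"])
s=bot.state();print(s)
E
```

```text
bench.py
nudge.py
pics
top 387.5278338133697 387.5278338133697 255.81180194507706 186.96258865039528 -0.0815504672717328 [[ 7.36010216e-03 -9.99971149e-01  1.87882252e-03]
 [-9.85443986e-01 -7.57227053e-03 -1.69831716e-01]
 [ 1.69841043e-01 -6.01495575e-04 -9.85471287e-01]] [-0.03135507  0.59080606  1.18651114]
side 402.8233975130204 402.8233975130204 252.99637991838674 189.5433961172416 -0.0848259434396215 [[ 0.96822085 -0.24947053 -0.01768726]
 [-0.14128326 -0.48723645 -0.86176545]
 [ 0.2063672   0.83687819 -0.5069985 ]] [-0.56940177  0.16043197  1.11169107]
{'time_s': 0.1, 'joint_pos': array([ 1.19201367e+00,  3.14159034e-01, -4.79529516e-02,  1.21020289e+00,
        2.47798784e-05,  1.57079550e+00]), 'joint_velocities': array([ 0.00113853, -0.00259071,  0.00103781, -0.00153771, -0.00127555,
        0.00016313]), 'joint_torque': array([-1.83728234e-04, -5.40766168e+01,  3.40540409e+01,  1.11533384e-02,
        1.51529562e-06, -7.98928454e-06]), 'position': array([0.22165907, 0.5569541 , 0.19763004]), 'tcp_rot': array([-1.55110641e-04,  1.88260693e-01,  9.82118799e-01, -7.43365609e-04]), 'contact_force': array([-0.72930044, -0.77077175,  0.0816607 ]), 'torque': array([ 0.01902287, -0.05817881, -0.00797872]), 'grip_force': 0.0, 'finger_gap': 0.08527221017883929}
```

View pics/top0.png

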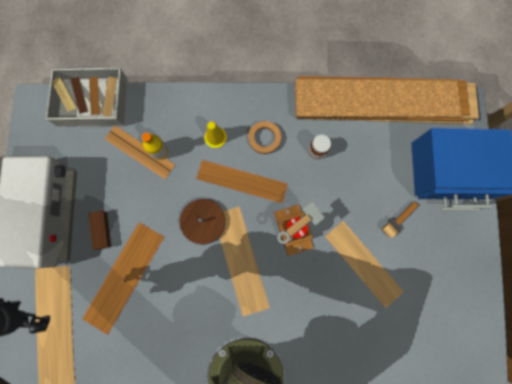

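View pics/side0.png

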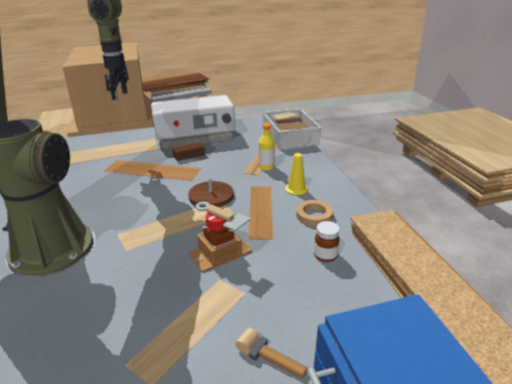

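The top view shows the stand disc at (204,221), the jar, cradle and spreader near (295,230), the eye near (284,238) and the blade near (314,212). The bystanders stand further ahead. I'll zoom in on both views.

```bash
cat > h.py <<'E'
import numpy as np, cv2
from bench import bot
def ray(c,uv):
    K=np.array([[c["fx"],0,c["cx"]],[0,c["fy"],c["cy"]],[0,0,1]])
    p=cv2.undistortPoints(np.array([[uv]],float),K,np.array([c["k1"],0,0,0])).ravel()
    R=np.array(c["R"]);return -R.T@c["t"],R.T@np.array([p[0],p[1],1])
def plane(c,uv,z):
    o,d=ray(c,uv);return o+d*(z-o[2])/d[2]
def proj(c,X):
    K=np.array([[c["fx"],0,c["cx"]],[0,c["fy"],c["cy"]],[0,0,1]])
    return cv2.projectPoints(np.array([X],float),cv2.Rodrigues(np.array(c["R"]))[0],np.array(c["t"]),K,np.array([c["k1"],0,0,0]))[0].ravel()
def tri(c1,u1,c2,u2):
    (o1,d1),(o2,d2)=ray(c1,u1),ray(c2,u2)
    s=np.linalg.lstsq(np.c_[d1,-d2],o2-o1,rcond=None)[0]
    a,b=o1+s[0]*d1,o2+s[1]*d2;return (a+b)/2,np.linalg.norm(a-b)
def centroid(m): 
    n,l,st,ce=cv2.connectedComponentsWithStats(m.astype(np.uint8)); i=1+np.argmax(st[1:,4]); return ce[i],st[i]
def crop(name,f,u0,v0,w,h,k): cv2.imwrite(f"pics/{name}.png",cv2.resize(f[v0:v0+h,u0:u0+w],None,fx=k,fy=k,interpolation=cv2.INTER_CUBIC))
E
python3 - <<'E'
from h import *
t=bot.camera("top");s=bot.camera("side")
a=cv2.resize(t["frame"][185:265,170:330],None,fx=5,fy=5,interpolation=cv2.INTER_CUBIC)[:,:]
b=cv2.resize(s["frame"][170:270,180:260],None,fx=6,fy=6,interpolation=cv2.INTER_CUBIC)
cv2.imwrite("pics/ct.png",a);cv2.imwrite("pics/cs.png",b)
E
```

```text
(no output)
```

View pics/ct.png

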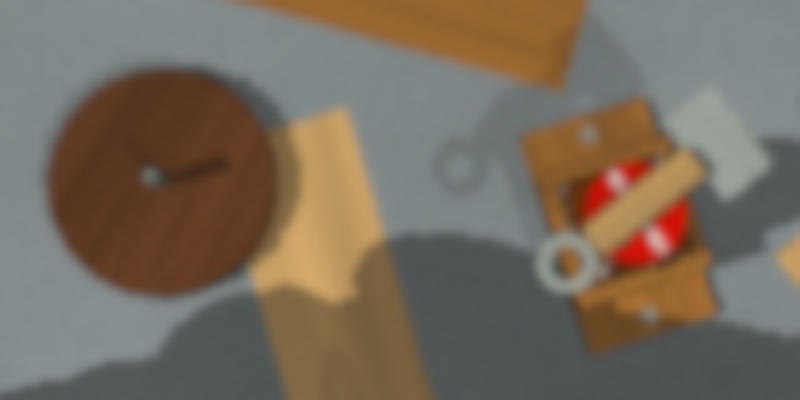

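View pics/cs.png

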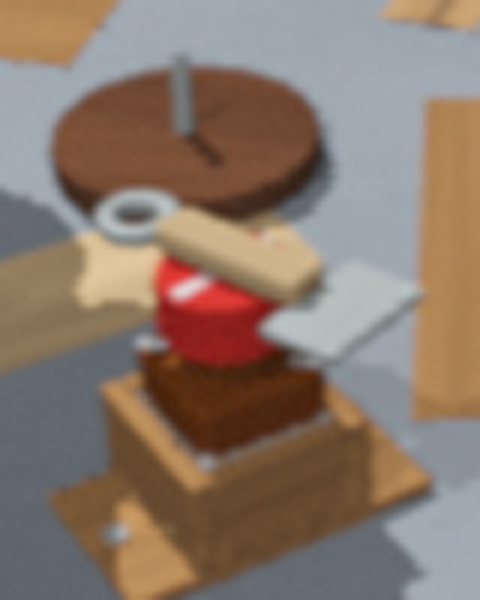

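Crop coordinates (÷5 plus (170,185)):
- **Spreader:** eye at (567,263), blade centre near (718,145).
- **Cap stripe:** ends at (617,180) and (656,240).
- **Foot screws:** (588,133) and (650,315).
- **Stand:** disc centre at (163,182), post tip at (150,175).

The side view shows a white mark on the jar shoulder at crop (150,342).

```bash
python3 - <<'E'
from h import *
np.set_printoptions(precision=4,suppress=True)
t=bot.camera("top");s=bot.camera("side")
T=lambda x,y:((x+.5)/5-.5+170,(y+.5)/5-.5+185); S=lambda x,y:((x+.5)/6-.5+180,(y+.5)/6-.5+170)
eye=plane(t,T(567,263),.133); bl=plane(t,T(718,145),.129)
print("eye",eye,"blade",bl,"dist(117exp)",np.linalg.norm((bl-eye)[:2]),"head",np.arctan2(*(bl-eye)[1::-1]))
print("eye tri",tri(t,T(567,263),s,S(136,214)))
hsv=lambda c:cv2.cvtColor(c["frame"],cv2.COLOR_BGR2HSV)
H=hsv(t)
red=((H[...,0]<6)|(H[...,0]>174))&(H[...,1]>180)&(H[...,2]>110)
red[:, :280]=0;red[:185]=0;red[265:]=0;red[:,330:]=0
pts=cv2.findNonZero(cv2.morphologyEx(red.astype(np.uint8),cv2.MORPH_OPEN,np.ones((2,2))))
(c,r)=cv2.minEnclosingCircle(pts);print("red",c,r,plane(t,c,.125),plane(t,c,.111))
a=plane(t,T(617,180),.125);b=plane(t,T(656,240),.125);print("stripe",a,b,(a+b)/2,np.arctan2(*(b-a)[1::-1]))
a=plane(t,T(588,133),.011);b=plane(t,T(650,315),.011);print("screws",a,b,(a+b)/2,np.linalg.norm(a-b),np.arctan2(*(b-a)[1::-1]))
# disc
f=t["frame"].astype(int);sub=np.zeros(f.shape[:2],np.uint8);
d=(H[...,1]>110)&(H[...,2]<130)&((H[...,0]<12))
sub[190:250,175:232]=d[190:250,175:232]
pts=cv2.findNonZero(cv2.morphologyEx(sub,cv2.MORPH_OPEN,np.ones((3,3))))
e=cv2.fitEllipse(cv2.convexHull(pts));print("disc",e,plane(t,e[0],.02),plane(t,(e[0][0]+e[1][0]/2,e[0][1]),.02))
print("disc eye",plane(t,T(163,182),.02),"tip",plane(t,T(150,175),.068),"tipTri",tri(t,T(150,175),s,S(181,58)),"foot side",plane(s,S(184,134),.02))
E
```

```text
eye [ 0.4287 -0.1073  0.133 ] blade [ 0.4988 -0.1973  0.129 ] dist(117exp) 0.1140800858213952 head -0.9091754323321795
eye tri (array([ 0.4278, -0.1074,  0.1296]), np.float64(0.002153741241924616))
red (297.6739196777344, 228.5869598388672) 10.317594528198242 [ 0.4546 -0.1512  0.125 ] [ 0.4555 -0.1528  0.111 ]
stripe [ 0.4781 -0.1376  0.125 ] [ 0.4428 -0.1603  0.125 ] [ 0.4605 -0.149   0.125 ] -2.568386502669645
screws [ 0.5184 -0.13    0.011 ] [ 0.4008 -0.1694  0.011 ] [ 0.4596 -0.1497  0.011 ] 0.12395458413321465 -2.8181660841090306Traceback (most recent call last):
  File "<stdin>", line 21, in <module>
cv2.error: OpenCV(4.12.0) /io/opencv/modules/imgproc/src/shapedescr.cpp:361: error: (-201:Incorrect size of input array) There should be at least 5 points to fit the ellipse in function 'fitEllipseNoDirect'
```

```bash
python3 - <<'E'
from h import *
np.set_printoptions(precision=4,suppress=True)
t=bot.camera("top");s=bot.camera("side")
T=lambda x,y:((x+.5)/5-.5+170,(y+.5)/5-.5+185); S=lambda x,y:((x+.5)/6-.5+180,(y+.5)/6-.5+170)
H=cv2.cvtColor(t["frame"],cv2.COLOR_BGR2HSV);print(H[235,200],H[220,196])
sub=np.zeros(H.shape[:2],np.uint8)
sub[190:250,175:228]=((H[...,1]>120)&(H[...,2]<150)&((H[...,0]<14)|(H[...,0]>170)))[190:250,175:228]
pts=cv2.findNonZero(cv2.morphologyEx(sub,cv2.MORPH_OPEN,np.ones((3,3))))
e=cv2.fitEllipse(cv2.convexHull(pts));print("disc",e,plane(t,e[0],.02))
for z in (.02,.01): print(2*(plane(t,(e[0][0]+e[1][0]/2,e[0][1]),z)-plane(t,e[0],z))[1])
print("disc eye",plane(t,T(163,182),.02),"tip",plane(t,T(150,175),.068),"tipTri",tri(t,T(150,175),s,S(181,58)),"foot side",plane(s,S(184,134),.02))
# spreader handle in top view
sub[:]=0;sub[205:245,284:316]=((H[...,0]>12)&(H[...,0]<25)&(H[...,1]>60)&(H[...,1]<165)&(H[...,2]>150))[205:245,284:316]
n,l,st,ce=cv2.connectedComponentsWithStats(sub);i=1+np.argmax(st[1:,4]);r=cv2.minAreaRect(cv2.findNonZero((l==i).astype(np.uint8)));print(r,st[i])
bp=cv2.boxPoints(r);c=plane(t,r[0],.139);print("handle c",c,[plane(t,p,.139)[:2] for p in bp])
E
```

```text
[ 12 162 101] [ 12 155  89]
disc ((202.30233764648438, 221.02838134765625), (43.28781509399414, 43.81350326538086), 58.11483383178711) [0.4833 0.1451 0.02  ]
-0.13997932057935583
-0.14109945159737125
disc eye [0.4834 0.1454 0.02  ] tip [0.4838 0.147  0.068 ] tipTri (array([0.4835, 0.1479, 0.0621]), np.float64(0.0016116684992504035)) foot side [0.4798 0.1388 0.02  ]
((298.2786865234375, 224.93438720703125), (7.170065879821777, 26.375598907470703), 50.19443130493164) [287 215  23  20 178]
handle c [ 0.4643 -0.1516  0.139 ] [array([ 0.4476, -0.1152]), array([ 0.4973, -0.1749]), array([ 0.4812, -0.1882]), array([ 0.4317, -0.1285])]
```

```bash
cat >> h.py <<'E'
from scipy.spatial.transform import Rotation as Ro
def go(xyz,ya=None):
    "tool-axis shift to TCP target xyz; turn taking the closing line to world angle ya (mod pi)"
    s=bot.state();q=s["tcp_rot"];M=Ro.from_quat([q[1],q[2],q[3],q[0]]).as_matrix()
    d=M.T@(np.array(xyz)-s["position"]);a=np.arctan2(M[1,1],M[0,1])
    print("t %.2f pos %s yang %.3f tilt %.3f shift %s len %.4f"%(s["time_s"],s["position"].round(4),a,np.arccos(min(1,-M[2,2])),d.round(4),np.linalg.norm(d)),
      "turn %.3f"%(-((ya-a+np.pi/2)%np.pi-np.pi/2)) if ya is not None else "", "q6 %.2f gap %.4f grip %.1f F %s"%(s["joint_pos"][5],s["finger_gap"],s["grip_force"],s["contact_force"].round(1)))
E
echo '[[[-0.035, -0.0405, 0, 0], [-0.035, -0.0405, 0, 0], [-0.035, -0.0405, 0, 0], [-0.035, -0.0405, 0, 0], [-0.035, -0.0405, 0, 0]]]' | python3 nudge.py 0.045 40
echo '[[[-0.035, -0.0405, 0, 0], [-0.035, -0.0405, 0, 0], [-0.035, -0.0405, 0, 0], [-0.035, -0.0405, 0, 0], [-0.035, -0.0405, 0, 0]]]' | python3 nudge.py
echo '[[[-0.035, -0.0405, 0, 0], [-0.035, -0.0405, 0, 0], [-0.035, -0.0405, 0, 0], [-0.035, -0.0405, 0, 0]]]' | python3 nudge.py
echo '[[[0, 0, 0, 0.17], [0, 0, 0, 0.17], [0, 0, 0, 0.17], [0, 0, 0, 0]]]' | python3 nudge.py
python3 -c "
from h import *
go([.4628,-.1497,.165],.678)"
```

```text
time_s: 1.02
position: [0.31, 0.3031, 0.1986]
tcp_rot: [0.0, 0.188, 0.982, 0.0]
contact_force: [0.9, 0.2, 0.4]
finger_gap: 0.045
grip_force: 0.0
time_s: 1.65
position: [0.3978, 0.0501, 0.1988]
tcp_rot: [0.001, 0.188, 0.982, 0.0]
contact_force: [2.2, 0.3, 0.3]
finger_gap: 0.0451
grip_force: 0.0
time_s: 2.15
position: [0.4679, -0.1525, 0.1986]
tcp_rot: [0.0, 0.188, 0.982, 0.0]
contact_force: [1.3, 0.5, -0.2]
finger_gap: 0.045
grip_force: 0.0
time_s: 2.65
position: [0.4674, -0.1506, 0.1984]
tcp_rot: [0.0, 0.429, 0.903, 0.0]
contact_force: [0.7, -0.4, 0.6]
finger_gap: 0.0451
grip_force: 0.0
t 2.65 pos [ 0.4674 -0.1506  0.1984] yang 0.684 tilt 0.000 shift [ 0.0036 -0.003   0.0334] len 0.0337 turn 0.006 q6 0.58 gap 0.0451 grip 0.0 F [ 0.7 -0.4  0.6]
```

```bash
echo '[[[0.0018, -0.0015, 0.017, 0], [0.0018, -0.0015, 0.017, 0], [0, 0, 0.01, 0], [0, 0, 0, 0]]]' | python3 nudge.py >/dev/null
python3 - <<'E'
from h import *
go([.4628,-.1497,.128],.678)
t=bot.camera("top");s=bot.camera("side")
a=cv2.resize(t["frame"][195:255,265:325],None,fx=6,fy=6,interpolation=cv2.INTER_CUBIC)
b=cv2.resize(s["frame"][180:240,180:240],None,fx=6,fy=6,interpolation=cv2.INTER_CUBIC)
cv2.imwrite("pics/g1.png",np.hstack([a,b]))
E
```

```text
t 3.15 pos [ 0.4624 -0.1494  0.1539] yang 0.683 tilt 0.001 shift [-0.0005  0.0001  0.0259] len 0.0259 turn 0.005 q6 0.57 gap 0.0450 grip 0.0 F [0.4 1.  1.3]
```

View pics/g1.png

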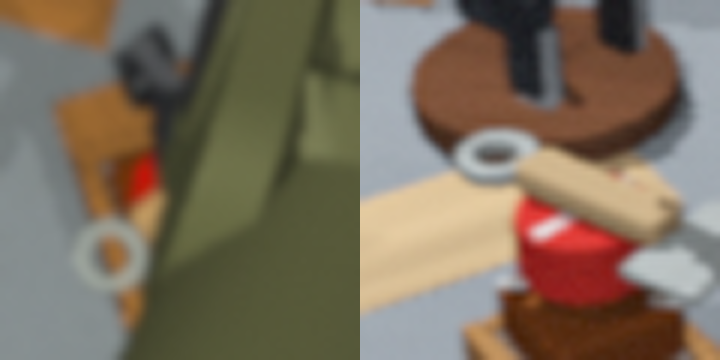

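The left half of the picture is the top view, mostly hidden by the arm. The right half is the side view: the tips straddle the handle line at crop (175,100) and (265,45), seemingly well above the handle. I'll compare this with the projected TCP.

```bash
python3 - <<'E'
from h import *
s=bot.camera("side");f=lambda X:(proj(s,X)-180)*6
p=np.array([.4624,-.1494,.1539]);y=np.array([np.cos(.683),np.sin(.683),0])
for z in(.154,.165,.18):
  p[2]=z;print(z,f(p),f(p+y*.0225),f(p-y*.0225))
print("handle top",f([.4643,-.1516,.139]),"eye",f([.4287,-.1073,.133]))
E
```

```text
0.154 [228.34016287 141.8952035 ] [263.12080819 118.39261572] [192.50088589 166.11622639]
0.165 [226.69053554 119.44016801] [261.69104012  96.14438969] [190.61760515 143.45398235]
0.18 [224.41609758  88.40872997] [259.71993856  65.40645734] [188.02067255 112.12809544]
handle top [235.97235652 174.19989143] eye [137.34886273 144.10895018]
```

```bash
echo '[[[0, 0, 0.008, 0], [0, 0, 0.008, 0], [0, 0, 0, 0]]]' | python3 nudge.py >/dev/null
python3 - <<'E'
from h import *
go([.4628,-.1497,.128],.678)
s=bot.camera("side")
crop("g2",s["frame"],180,180,60,60,9)
E
```

```text
t 3.67 pos [ 0.4621 -0.1494  0.1375] yang 0.682 tilt 0.002 shift [-0.0007  0.0004  0.0095] len 0.0095 turn 0.004 q6 0.58 gap 0.0452 grip 0.0 F [ 0.1 -0.4  0.1]
```

View pics/g2.png

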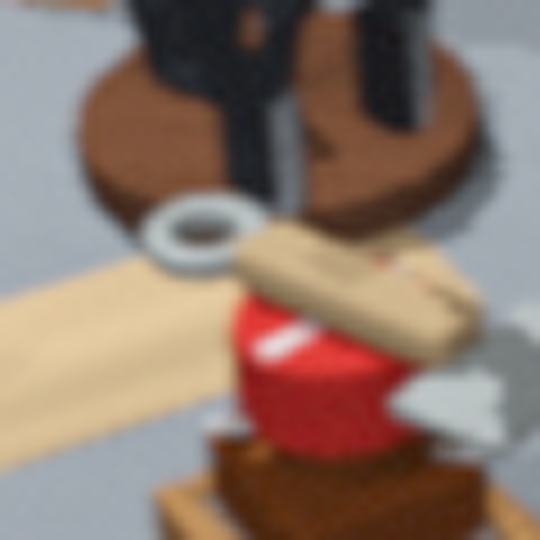

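The side view shows the near fingertip at about (211.7,202.8) and the far one at (225.6,193.9), higher than predicted. I'll cross-check against the start picture, where the TCP was known and both fingers were open.

```bash
python3 - <<'E'
from h import *
s=bot.camera("side")
y=np.array([.37,.929,0]);p=np.array([.2217,.557,.1976])
for z in (.1976,.2106,.22): 
  p[2]=z;print(z,proj(s,p),proj(s,p+y*.0425),proj(s,p-y*.0425))
im=cv2.imread("pics/side0.png")
cv2.imwrite("pics/st.png",cv2.resize(im[50:120,80:150],None,fx=7,fy=7,interpolation=cv2.INTER_CUBIC))
for z in (.1375,.145,.155,.165):
  p=np.array([.4621,-.1494,z]);y=np.array([np.cos(.682),np.sin(.682),0]);print(z,proj(s,p),proj(s,p+y*.0225),proj(s,p-y*.0225))
E
```

```text
0.1976 [123.182998  107.9354303] [127.53830653 104.33743959] [118.62285694 111.70973471]
0.2106 [122.60896638 104.675894  ] [126.99553613 101.14003478] [118.01511658 108.38594774]
0.22 [122.19208834 102.30356648] [126.60141177  98.8133433 ] [117.57369812 105.9664026 ]
0.1375 [218.34687822 209.20255633] [224.09815551 205.23817052] [212.42242485 213.28654082]
0.145 [218.16184335 206.6979611 ] [223.93773731 202.75575701] [212.21124455 210.75976316]
0.155 [217.91329056 203.32850013] [223.72226662 199.41669325] [211.92754596 207.35987645]
0.165 [217.66261973 199.92437903] [223.50497719 196.04392717] [211.6414007  203.92433916]
```

View pics/st.png

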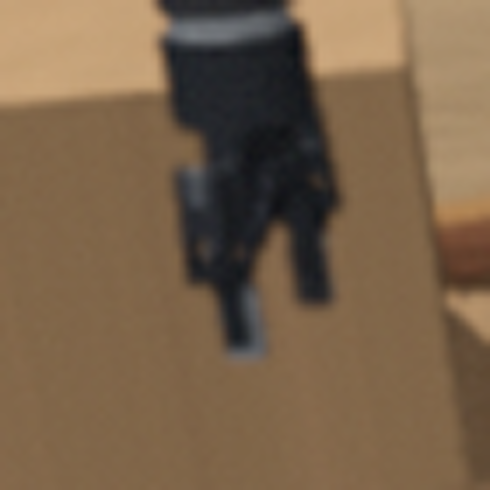

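Both pictures put the visible tips about 20–25 mm above the nominal TCP. I'll go down in small steps and watch the contact force.

```bash
echo '[[[-0.0006, 0.0003, 0.004, 0], [0, 0, 0.005, 0], [0, 0, 0, 0]]]' | python3 nudge.py 0.045|tr '\n' ' '; echo '[[[0, 0, 0, 0], [0, 0, 0, 0], [0, 0, 0, 0], [0, 0, 0, 0]]]' | python3 nudge.py 0.016 25|tr '\n' ' '
python3 - <<'E'
from h import *
go([.4628,-.1497,.128],.678)
s=bot.camera("side")
crop("g3",s["frame"],180,180,60,60,9)
E
```

```text
time_s: 4.15 position: [0.4631, -0.1498, 0.1289] tcp_rot: [-0.0, 0.43, 0.903, -0.0] contact_force: [0.6, 1.1, 0.1] finger_gap: 0.0448 grip_force: 0.0 time_s: 4.65 position: [0.4635, -0.1499, 0.1295] tcp_rot: [0.0, 0.43, 0.903, 0.0] contact_force: [0.4, -0.3, 1.0] finger_gap: 0.0164 grip_force: 0.0 t 4.65 pos [ 0.4635 -0.1499  0.1295] yang 0.682 tilt 0.000 shift [ 0.0006 -0.0004  0.0015] len 0.0017 turn 0.004 q6 0.58 gap 0.0164 grip 0.0 F [ 0.4 -0.3  1. ]
```

View pics/g3.png

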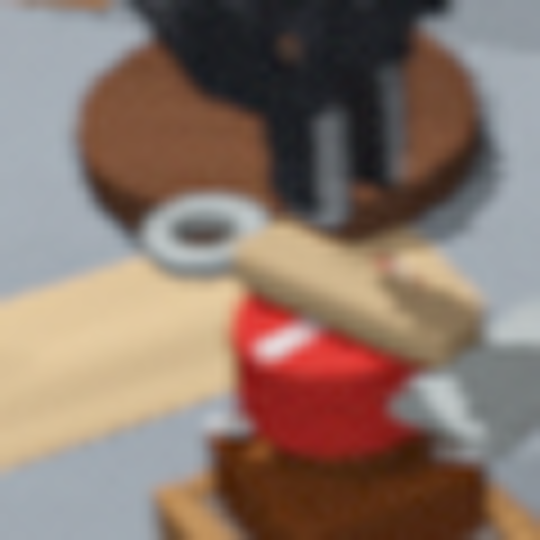

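Closing to 16 mm found no handle, so the tips really are above it: mid at (220,202), handle top at about (220,212). I'll check the offset with the start pictures from both cameras.

```bash
python3 - <<'E'
from h import *
np.set_printoptions(precision=4,suppress=True)
t=bot.camera("top");s=bot.camera("side")
im=cv2.imread("pics/top0.png");g=im.max(2)
sub=np.zeros(g.shape,np.uint8);sub[290:345,20:56]=(g<60)[290:345,20:56]
for r in range(308,338,2): print(r,"".join("#" if v<45 else "+" if v<75 else "." for v in g[r,20:56]))
y=np.array([.37,.929,0])
for z in (.198,.211,.23): 
  p=np.array([.2217,.557,z]);print(z,proj(t,p),proj(t,p+y*.0425),proj(t,p-y*.0425))
print(proj(s,[.4835,.146,.07]),proj(s,[.4835,.146,.02]),"obs",(181+.5)/6-.5+180,(58+.5)/6-.5+170,134.5/6-.5+170)
E
```

```text
308 ....................................
310 ....................................
312 ####+...............................
314 #########+++++......................
316 ########+..++##+....................
318 ########....+##+++++++#######.......
320 ########...+##+.....+#######+.......
322 ########+++####+...+########+.......
324 ###+++++++#################+........
326 ++++++++++++++############+.........
328 ..............++#########+..........
330 .............++#####+++.............
332 ...........+++++....................
334 ....................................
336 ....................................
0.198 [ 42.6876 308.5443] [ 29.5942 302.184 ] [ 55.9801 314.9364]
0.211 [ 40.1817 309.167 ] [ 26.9588 302.7233] [ 53.6105 315.6435]
0.23 [ 36.4155 310.1014] [ 22.9995 303.532 ] [ 50.0475 316.7055]
[209.932  177.3493] [211.0204 190.6836] obs 209.75 179.25 191.91666666666666
```

```bash
python3 - <<'E'
from h import *
np.set_printoptions(precision=4,suppress=True)
t=bot.camera("top");s=bot.camera("side")
y=np.array([.37,.929,0])
for u in ((46,319),(45,322),(44,325)): print(tri(t,u,s,(115.3,100.7)))
print("pred near tip",np.array([.2217,.557,.211])-y*.0425)
E
```

```text
(array([0.2009, 0.5237, 0.2389]), np.float64(0.00040330673115488634))
(array([0.1969, 0.5259, 0.2388]), np.float64(0.007229099715037692))
(array([0.193 , 0.528 , 0.2388]), np.float64(0.014850721422345867))
pred near tip [0.206  0.5175 0.211 ]
```

The triangulated tip has the right xy but sits about 28 mm higher than documented. I'll lower with force checks, narrow open.

```bash
echo '[[[0, 0, 0, 0], [0, 0, 0, 0]]]' | python3 nudge.py 0.034 25 >/dev/null
echo '[[[0, 0, 0.005, 0], [0, 0, 0.005, 0], [0, 0, 0, 0]]]' | python3 nudge.py|tr '\n' ' ' 
echo '[[[0, 0, 0.004, 0], [0, 0, 0.004, 0], [0, 0, 0, 0]]]' | python3 nudge.py|tr '\n' ' ' 
python3 - <<'E'
from h import *
go([.4628,-.1497,.100],.678)
E
```

```text
time_s: 5.52 position: [0.4629, -0.1497, 0.1187] tcp_rot: [-0.001, 0.43, 0.903, -0.0] contact_force: [-0.1, 0.3, -0.7] finger_gap: 0.0337 grip_force: 0.0 time_s: 5.9 position: [0.4631, -0.1498, 0.111] tcp_rot: [-0.0, 0.43, 0.903, -0.0] contact_force: [-0.3, -0.0, -0.3] finger_gap: 0.0336 grip_force: 0.0 t 5.90 pos [ 0.4631 -0.1498  0.111 ] yang 0.682 tilt 0.001 shift [ 0.0003 -0.0002  0.011 ] len 0.0110 turn 0.004 q6 0.58 gap 0.0336 grip 0.0 F [-0.3 -0.  -0.3]
```

```bash
echo '[[[0, 0, 0.003, 0], [0, 0, 0, 0]]]' | python3 nudge.py|grep -E "pos|contact" 
echo '[[[0, 0, 0.003, 0], [0, 0, 0, 0]]]' | python3 nudge.py|grep -E "pos|contact" 
python3 - <<'E'
from h import *
s=bot.camera("side");t=bot.camera("top");go([.4628,-.1497,.100],.678)
crop("g4",s["frame"],180,180,60,60,9)
E
```

```text
position: [0.4633, -0.1499, 0.1082]
contact_force: [-0.2, -0.3, 1.0]
position: [0.4633, -0.1499, 0.1052]
contact_force: [-0.2, -0.1, 1.2]
t 6.50 pos [ 0.4634 -0.1499  0.1054] yang 0.682 tilt 0.000 shift [ 0.0006 -0.0004  0.0054] len 0.0054 turn 0.004 q6 0.58 gap 0.0342 grip 0.0 F [ 0.8 -0.6 -0.9]
```

View pics/g4.png

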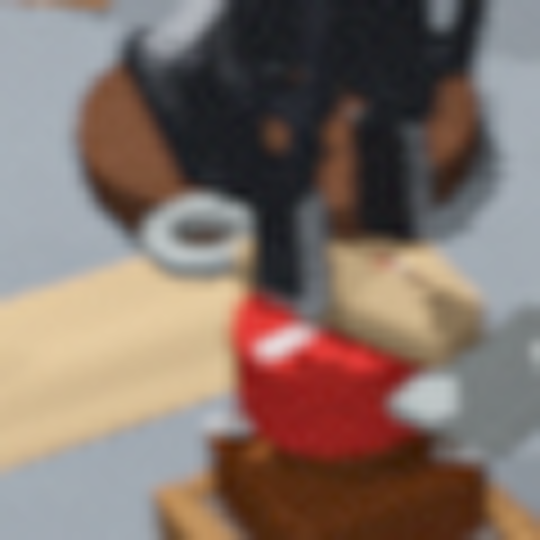

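The side view shows the near fingertip at crop (310,310), just above the cap top, with the handle between the fingers. I'll grip, then lift.

```bash
echo '[[[0, 0, 0.001, 0], [0, 0, 0, 0], [0, 0, 0, 0], [0, 0, 0, 0]]]' | python3 nudge.py 0.0 35|tr '\n' ' '
echo '[[[0, 0, -0.01, 0], [0, 0, -0.03, 0], [0, 0, -0.04, 0], [0, 0, -0.02, 0], [0, 0, 0, 0]]]' | python3 nudge.py|tr '\n' ' '
python3 - <<'E'
from h import *
go([.518,.103,.2])
E
```

```text
time_s: 7.0 position: [0.4636, -0.1501, 0.1049] tcp_rot: [0.0, 0.43, 0.903, -0.0] contact_force: [-2.9, 0.6, 5.6] finger_gap: 0.0192 grip_force: 34.2 time_s: 7.62 position: [0.4648, -0.1503, 0.2061] tcp_rot: [0.002, 0.43, 0.903, 0.0] contact_force: [-0.0, -0.3, -1.4] finger_gap: 0.0193 grip_force: 34.3 t 7.62 pos [ 0.4648 -0.1503  0.2061] yang 0.682 tilt 0.004 shift [0.1631 0.201  0.0061] len 0.2589  q6 0.58 gap 0.0193 grip 34.3 F [-0.  -0.3 -1.4]
```

```bash
echo '[[[0.0326, 0.0402, 0, 0], [0.0326, 0.0402, 0, 0], [0.0326, 0.0402, 0, 0], [0.0326, 0.0402, 0, 0], [0.0326, 0.0402, 0, 0]]]' | python3 nudge.py >/dev/null
echo '[[[0, 0, 0.04, 0], [0, 0, 0.04, 0], [0, 0, 0.03, 0], [0, 0, 0.0, 0], [0, 0, 0, 0]]]' | python3 nudge.py |tr '\n' ' '
python3 - <<'E'
from h import *
go([.5182,.1033,.08])
s=bot.camera("side");t=bot.camera("top")
for c in(t,s): print(proj(c,[.4835,.146,.07]),proj(c,[.4835,.146,.123]))
a=cv2.resize(t["frame"][185:245,170:240],None,fx=5.5,fy=5.5,interpolation=cv2.INTER_CUBIC)
b=cv2.resize(s["frame"][150:210,175:245],None,fx=5.5,fy=5.5,interpolation=cv2.INTER_CUBIC)
cv2.imwrite("pics/h1.png",np.hstack([a,b]))
np.save("t1.npy",t["frame"]);np.save("s1.npy",s["frame"])
for nm,c,(u,v) in(("top",t,(207,215)),("side",s,(211,165))):
  g=cv2.cvtColor(c["frame"],cv2.COLOR_BGR2HSV)
  print(nm)
  for r in range(v-20,v+22): print(r,"".join("#" if (g[r,x,1]<70 and g[r,x,2]>110) else "." for x in range(u-25,u+30)))
E
```

```text
time_s: 8.88 position: [0.517, 0.1033, 0.0949] tcp_rot: [0.0, 0.43, 0.903, 0.0] contact_force: [0.3, -0.0, -0.3] finger_gap: 0.0192 grip_force: 34.4 t 8.88 pos [0.517  0.1033 0.0949] yang 0.682 tilt 0.000 shift [-0.0008  0.0009  0.0149] len 0.0149  q6 1.09 gap 0.0192 grip 34.4 F [ 0.3 -0.  -0.3]
[199.83773584 219.62960581] [197.32922874 218.08020391]
[209.93198931 177.34934768] [208.74083458 162.64421934]
top
195 ...........................................############
196 ...........................................######...###
197 ............................................#####....##
198 ............................................######...##
199 .............................................######..##
200 ............................................###########
201 ..........................................#############
202 .........................................##############
203 .........................................##############
204 .........................................##############
205 ..........................................#############
206 .......................
[... 3657 characters left out ...]
########################################
176 .........##############################################
177 ........###############################################
178 .......################################################
179 ......#################################################
180 ##....#################################################
181 #######################################################
182 ###################...####..........###################
183 ###############.......###..............################
184 ############..........###.................#############
185 ##########............###..................############
186 ########...............##....................##########
```

View pics/h1.png

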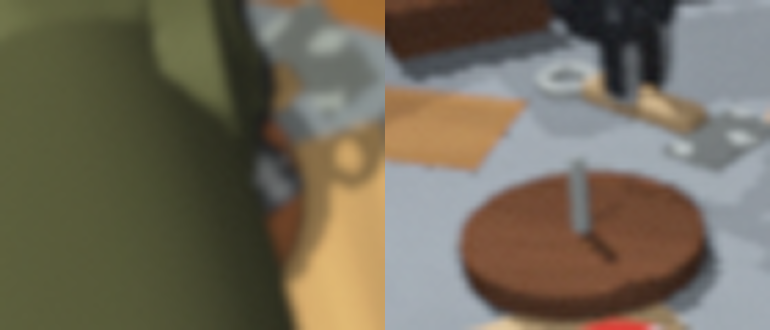

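The side view shows the eye centre at about (207.3,163.6) and the post tip at (209.7,179.6). So the eye is nearly over the post, perhaps 2–3 mm short in x. I'll lower to just above the tip and compare numerically.

```bash
echo '[[[-0.001, 0.001, 0.015, 0], [0, 0, 0.017, 0], [0, 0, 0, 0], [0, 0, 0, 0]]]' | python3 nudge.py >/dev/null
python3 - <<'E'
from h import *
go([.5182,.1033,.0])
s=bot.camera("side")
P=s["frame"]
z=bot.state()["position"][2]+.028
print("pred eye",proj(s,[.4835,.146,z]),"tip",proj(s,[.4835,.146,.07]))
g=cv2.cvtColor(P,cv2.COLOR_BGR2HSV)
for r in range(162,196): print(r," ".join("%3d%s"%(g[r,x,2],"*" if g[r,x,1]>90 else " ") for x in range(197,223)))
E
```

```text
t 9.47 pos [0.5184 0.1032 0.0627] yang 0.682 tilt 0.000 shift [ 0.0002 -0.0001  0.0627] len 0.0627  q6 1.09 gap 0.0194 grip 34.4 F [-0.3  0.9 -1.7]
pred eye [209.46611328 171.6121259 ] tip [209.93198931 177.34934768]
162 162  163  163  161  162  161  163  162  159  140  101   54   34   32   35   35   34   31   46   75   93   82   53   38   51   53 
163 171  176  173  165  161  161  163  163  162  155  129   78   40   31   34   33   35   34   37   50   59   55   40   39   40   45 
164 180  182  181  174  165  162  161  163  162  160  143  103   60   35   34   34   33   35   33   36   36   36   35   36   33   34 
165 183  184  183  179  172  162  161  161  160  160  156  137   99   56   39   37   34   34   36   35   38   35   34   34   34   32 
166 183  183  185  183  176  165  160  160  161  160  160  155  134  102   80   63   47   37   37   35   34   37   40   48   48   36 
167 172  174  175  176  176  172  164  161  160  161  162  160  156  149  139  118   97   79   51   33   34   38   53   79   81   51 
168 185  184  181  171  165  177  173  165  161  160  161  161  160  160  158  
[... 2972 characters left out ...]
 114* 117* 115* 115* 115* 114*
191 127* 126* 126* 125* 126* 126* 124* 123* 125* 123* 123* 120* 121  115  104   99  111* 117* 120* 118* 118* 118* 117* 115* 115* 114*
192 128* 129* 129* 128* 127* 127* 127* 125* 125* 125* 127* 126* 123* 111   90   86* 102* 115* 122* 121* 121* 119* 118* 117* 117* 117*
193 128* 128* 127* 126* 127* 126* 125* 127* 126* 126* 125* 127* 123* 112*  93*  83*  87* 104* 120* 123* 123* 123* 123* 122* 121* 121*
194 126* 125* 124* 124* 123* 125* 124* 124* 124* 124* 124* 124* 124* 121* 114* 100*  82*  86* 105* 119* 124* 126* 127* 125* 124* 125*
195 128* 128* 128* 126* 128* 128* 128* 126* 127* 127* 127* 127* 125* 125* 123* 111*  91*  81*  87* 104* 116* 119* 122* 123* 123* 121*
```

```bash
echo '[[[-0.0011, -0.0005, 0.005, 0], [0, 0, 0.01, 0], [0, 0, 0.004, 0], [0, 0, 0, 0]]]' | python3 nudge.py |grep -E "pos|contact"
echo '[[[0, 0, 0.01, 0], [0, 0, 0.005, 0], [0, 0, 0, 0]]]' | python3 nudge.py |grep -E "pos|contact"
python3 - <<'E'
from h import *
go([.5187,.102,.003])
s=bot.camera("side")
z=bot.state()["position"][2]+.028
print("pred eye",proj(s,[.4835,.146,z]))
g=cv2.cvtColor(s["frame"],cv2.COLOR_BGR2HSV)
for r in range(170,196): print(r," ".join("%3d%s"%(g[r,x,2],"*" if g[r,x,1]>90 else " ") for x in range(199,223)))
E
```

```text
position: [0.5179, 0.1019, 0.0428]
contact_force: [-0.2, -0.3, -1.5]
position: [0.5179, 0.1019, 0.0277]
contact_force: [-0.3, 0.4, -1.1]
t 10.40 pos [0.5179 0.1019 0.0277] yang 0.682 tilt 0.001 shift [-0.0004  0.0007  0.0247] len 0.0248  q6 1.08 gap 0.0190 grip 34.4 F [-0.3  0.4 -1.1]
pred eye [210.23751431 181.10210884]
170 173  168  180  183  183  180  164  120   71   48   41   38   35   34   34   39   35   40   58   60   50   41   37   35 
171 165  179  184  182  183  183  176  156  112   60   39   36   34   32   36   35   34   58   95  101   67   41   35   35 
172 174  182  182  182  182  182  181  174  145   83   40   34   35   33   32   33   34   65  109  115   79   43   33   36 
173 182  183  181  182  182  182  182  179  161  118   65   35   31   34   35   34   36   45   77   85   66   41   36   35 
174 183  181  181  182  181  181  182  181  176  155  112   59   32   32   34   34   33   34   40   47   46   36   34   32 
175 181  181  182  181  181  182  182  183  182  176  144   82   41   36   33   34   35   34   35   36   37   37   37   35 
176 180  181  180  180  181  181 
[... 1746 characters left out ...]
 119* 118* 118  117  104   97  100* 101* 102* 103* 102* 101* 103* 104* 111* 121*
191 125* 125* 126* 126* 126* 126* 125* 123* 123* 122* 122  114  104   93   95*  99* 102* 104* 103* 103* 100* 100* 101* 105*
192 130* 129* 127* 128* 127* 127* 126* 127* 126* 126* 124* 113   92   81*  81*  85*  97* 107* 106* 104* 106* 104* 103* 100*
193 127* 127* 128* 128* 127* 126* 127* 126* 127* 124* 119* 105*  83*  77*  74*  79*  85*  90*  91* 101* 110* 113* 110* 105*
194 126* 125* 123* 124* 124* 126* 124* 124* 123* 110*  94*  82*  76*  74*  75*  79*  93*  96*  86*  84*  93* 109* 119* 117*
195 130* 129* 129* 127* 128* 127* 128* 127* 124* 108*  84*  75*  77*  82*  87*  83*  87*  97*  94*  80*  81* 100* 113* 120*
```

The post passes through the eye with no side force. I'll go down until it touches, then release.

```bash
echo '[[[0, 0, 0.01, 0], [0, 0, 0.01, 0], [0, 0, 0.002, 0], [0, 0, 0, 0]]]' | python3 nudge.py |grep -E "pos|contact"
echo '[[[0, 0, 0.003, 0], [0, 0, 0, 0]]]' | python3 nudge.py |grep -E "pos|contact"
echo '[[[0, 0, 0.002, 0], [0, 0, 0, 0]]]' | python3 nudge.py |grep -E "pos|contact"
```

```text
position: [0.5182, 0.1019, 0.0061]
contact_force: [-0.1, 0.1, -0.4]
position: [0.5185, 0.102, 0.0034]
contact_force: [-0.1, -0.2, -1.6]
position: [0.5184, 0.102, 0.0013]
contact_force: [0.0, 0.1, -1.2]
```

```bash
echo '[[[0, 0, 0.001, 0], [0, 0, 0, 0]]]' | python3 nudge.py |grep -E "pos|contact"
echo '[[[0, 0, 0, 0], [0, 0, 0, 0], [0, 0, 0, 0], [0, 0, 0, 0], [0, 0, 0, 0]]]' | python3 nudge.py 0.045 |tr '\n' ' '
echo '[[[0, 0, -0.02, 0], [0, 0, -0.04, 0], [0, 0, -0.05, 0], [0, 0, -0.05, 0], [0, 0, 0, 0]]]' | python3 nudge.py |tr '\n' ' '
echo '[[[0, 0, 0, 0], [-0.0345, -0.042, 0, 0], [-0.0345, -0.042, 0, 0], [-0.0345, -0.042, 0, 0]]]' | python3 nudge.py 0.085 |tr '\n' ' '
echo '[[[-0.0345, -0.042, 0, 0], [-0.0345, -0.042, 0, 0], [0, 0, 0, 0]]]' | python3 nudge.py >/dev/null
python3 - <<'E'
from h import *
np.set_printoptions(precision=4,suppress=True)
go([.460,-.1495,.2])
t=bot.camera("top");s=bot.camera("side");np.save("t2.npy",t["frame"]);np.save("s2.npy",s["frame"])
z=.028;print("pred eye",proj(t,[.4835,.146,z]),proj(s,[.4835,.146,z]))
g=cv2.cvtColor(t["frame"],cv2.COLOR_BGR2HSV)
for r in range(205,240): print(r,"".join("#" if (g[r,x,1]<80 and g[r,x,2]>120) else "w" if g[r,x,2]>140 else "." for x in range(185,250)))
E
```

```text
position: [0.5184, 0.102, 0.0003]
contact_force: [0.5, 0.0, -1.3]
time_s: 12.32 position: [0.5185, 0.102, 0.0004] tcp_rot: [0.0, 0.43, 0.903, 0.0] contact_force: [0.2, -0.6, -0.2] finger_gap: 0.0449 grip_force: 0.0 time_s: 12.95 position: [0.5217, 0.1026, 0.1648] tcp_rot: [0.003, 0.43, 0.903, 0.002] contact_force: [-0.3, -0.5, -0.1] finger_gap: 0.045 grip_force: 0.0 time_s: 13.45 position: [0.4841, -0.0589, 0.1585] tcp_rot: [-0.001, 0.43, 0.903, -0.001] contact_force: [0.3, -0.0, 0.5] finger_gap: 0.0854 grip_force: 0.0 t 13.82 pos [ 0.4621 -0.1669  0.1586] yang 0.676 tilt 0.003 shift [ 0.015   0.0092 -0.0414] len 0.0450  q6 0.55 gap 0.0852 grip 0.0 F [0.1 0.6 0.4]
pred eye [201.6763 220.7648] [210.8485 188.5843]
205 ................................wwwwwwwwww..##########.....######
206 ..............................wwwwwwwwwww...#########....########
207 .............................wwwwwwwwwww....########..###########
208 ............................wwwwwwwwwww.....######wwwww##########
209 ..........................wwwwwwwwwww......#ww##wwwwwww##########
210 ........................
[... 1371 characters left out ...]

230 .........................................wwwwwwwwwwwwwwwwwwww####
231 ........................................wwwwwwwwwwwwwwwwwwwwww###
232 ........................................wwwwwwwwwwwwwwwwwwwwww###
233 ........................................wwwwwwwwwwwwwwwwwwwwww###
234 .......................................wwwwwwwwwwwwwwwwwwwwwwww##
235 ......................................wwwwwwwwwwwwwwwwwwwwwwwww##
236 .....................................wwwwwwwwwwwwwwwwwwwwwwwwww##
237 #...................................wwwwwwwwwwwwwwwwwwwwwwwwwww##
238 #..................................wwwwwwwwwwwwwwwwwwwwwwwwwwwww#
239 ###...............................#wwwwwwwwwwwwwwwwwwwwwwwwwwwww#
```

The eye ring is centred at (202,221) in the top view, against a predicted (201.7,220.8), so the spreader is hung. Next I measure the bare cap from the saved frame.

```bash
python3 - <<'E'
from h import *
np.set_printoptions(precision=4,suppress=True)
t=bot.camera("top");s=bot.camera("side")
for nm,c,f,(x0,x1,y0,y1),ztop in(("top",t,np.load("t1.npy"),(280,325,205,255),.125),("side",s,np.load("s1.npy"),(190,250,195,250),None)):
  H=cv2.cvtColor(f,cv2.COLOR_BGR2HSV);m=np.zeros(H.shape[:2],np.uint8)
  m[y0:y1,x0:x1]=(((H[...,0]<5)|(H[...,0]>174))&(H[...,1]>170)&(H[...,2]>90))[y0:y1,x0:x1]
  cc,st=centroid(m);print(nm,cc,st)
  if ztop:
    pts=cv2.findNonZero(m);hull=cv2.convexHull(pts);e=cv2.fitEllipse(hull);print(e)
    for z in(.125,.111): print(plane(c,e[0],z))
    w=np.zeros_like(m);w[y0:y1,x0:x1]=((H[...,1]<110)&(H[...,2]>150))[y0:y1,x0:x1]
    hm=np.zeros_like(m);cv2.fillConvexPoly(hm,hull,1);w&=hm
    ys,xs=np.nonzero(w);p=np.array([plane(c,(x,y),.125)[:2] for x,y in zip(xs,ys)]);q=p-p.mean(0);v=np.linalg.svd(q)[2][0];print("stripe",len(p),p.mean(0),np.arctan2(v[1],v[0])%np.pi)
print("pred side cap top c",proj(s,[.46,-.1495,.125]))
go([.46,-.1495,.1])
E
```

```text
top [292.2205 229.8819] [287 220  14  18 127]
((296.6883850097656, 227.07676696777344), (19.532011032104492, 20.406984329223633), 51.378963470458984)
[ 0.459  -0.1484  0.125 ]
[ 0.46   -0.1498  0.111 ]
stripe 42 [ 0.46   -0.1493] 0.5772027167008567
side [217.439  220.2957] [206 209  23  22 328]
pred side cap top c [217.8425 213.4824]
t 14.03 pos [ 0.4637 -0.1632  0.1594] yang 0.683 tilt 0.002 shift [0.0128 0.0058 0.0595] len 0.0611  q6 0.55 gap 0.0850 grip 0.0 F [ 0.2  0.  -0.1]
```

```bash
echo '[[[0.0128, 0.0058, 0, 0], [0, 0, 0, 0], [0, 0, 0, 0]]]' | python3 nudge.py >/dev/null
python3 -c "
from h import *
go([.46,-.1493,.068])"
```

```text
t 14.40 pos [ 0.4609 -0.1499  0.1605] yang 0.684 tilt 0.000 shift [ 0.0011 -0.0003  0.0925] len 0.0926  q6 0.57 gap 0.0849 grip 0.0 F [-0.1 -0.1 -0.3]
```

```bash
echo '[[[0.001, -0.0003, 0.02, 0], [0, 0, 0.02, 0], [0, 0, 0.015, 0], [0, 0, 0, 0]]]' | python3 nudge.py |grep -E "pos|contact"
echo '[[[0, 0, 0.015, 0], [0, 0, 0.01, 0], [0, 0, 0.005, 0], [0, 0, 0, 0]]]' | python3 nudge.py |grep -E "pos|contact"
echo '[[[0, 0, 0.004, 0], [0, 0, 0.004, 0], [0, 0, 0, 0]]]' | python3 nudge.py |grep -E "pos|contact"
python3 -c "
from h import *
go([.46,-.1493,.068])
s=bot.camera('side');g=cv2.cvtColor(s['frame'],cv2.COLOR_BGR2HSV)
for r in range(196,240): print(r,''.join('R' if ((g[r,x,0]<5 or g[r,x,0]>174) and g[r,x,1]>170 and g[r,x,2]>90) else '#' if g[r,x,2]<50 else 'b' if g[r,x,1]>120 else '.' for x in range(190,250)))"
```

```text
position: [0.4588, -0.1498, 0.1044]
contact_force: [0.1, 0.5, -0.2]
position: [0.4594, -0.15, 0.075]
contact_force: [0.4, 0.3, -0.9]
position: [0.4595, -0.15, 0.0671]
contact_force: [-0.4, -0.5, -0.5]
t 15.78 pos [ 0.4595 -0.15    0.0671] yang 0.682 tilt 0.000 shift [ 0.0003  0.0008 -0.0009] len 0.0012  q6 0.57 gap 0.0851 grip 0.0 F [-0.4 -0.5 -0.5]
196 bb.........#####################.....######.................
197 bb.......#######################.....######.................
198 bb......#######..############..bb...####....................
199 .b......######.bb.##########.bbbbb.#####....................
200 ........######.bbbb.#######.bbbbbbb#####....................
201 ..##....######.bbbb..####..bbbbbbb.#####....................
202 ..############..bbb..###.bbbbbbbbb.#####....................
203 ...############.....####bbbbbbbbbb.######...................
204 ...####################..bbbbbbbbb.######...................
205 ...####################.bbbbbbbb...######...................
206 ....##########..#######.bbbbb.......#####...................
207 ...####.#####...######..bbbbb
[... 1411 characters left out ...]
....bbbbbbbRRRRRRRRRRRRRbbbb......................
230 ..............bbbbbbbbbRRRRRRRRbbbbbb.......................
231 ..............bbbbbbbbbbbbbbbbbbbbbbbbb.....................
232 ..............bbbbbbbbbbbbbbbbbbbbbbbbbbbbb.................
233 .............bbbbbbbbbbbbbbbbbbbbbbbbbbbbbbb................
234 ...........bbbbbbbbbbbbbbbbbbbbbbbbbbbbbbbbb................
235 ........bbbb...bbbbbbbbbbbbbbbbbbbbbbbbbbbbbbb..............
236 ........bbbb....bbbbbbbbbbbbbbbbbbbbbbbbbbbbbbb.............
237 .........bbbb...bbbbbbbbbbbbbbbbbbbbbbbbbbbbbbbb............
238 .........bbbbb...bbbbbbbbbbbbbbbbbbbbbbbbbb...bbb...........
239 .........bbbbbb...bbbbbbbbbbbbbbbbbbbbbbbb....bbbb..........
```

```bash
echo '[[[0.0003, 0.0005, 0.003, 0], [0, 0, 0.003, 0], [0, 0, 0, 0]]]' | python3 nudge.py |grep -E "pos|contact"
echo '[[[0, 0, 0, 0], [0, 0, 0, 0], [0, 0, 0, 0], [0, 0, 0, 0], [0, 0, 0, 0]]]' | python3 nudge.py 0.05 80|tr '\n' ' '
echo '[[[0, 0, 0, -0.08], [0, 0, 0, -0.1], [0, 0, 0, -0.1], [0, 0, 0, 0]]]' | python3 nudge.py |tr '\n' ' '
python3 -c "
from h import *
go([.46,-.1493,.06]);print(bot.state()['torque'])"
```

```text
position: [0.4597, -0.1495, 0.0611]
contact_force: [-0.2, -0.3, 0.6]
time_s: 16.82 position: [0.4598, -0.1498, 0.0622] tcp_rot: [0.0, 0.43, 0.903, -0.0] contact_force: [-3.4, 0.4, 7.3] finger_gap: 0.0581 grip_force: 84.2 time_s: 17.32 position: [0.4602, -0.1496, 0.0622] tcp_rot: [0.0, 0.3, 0.954, 0.0] contact_force: [-1.9, 1.3, 5.9] finger_gap: 0.0581 grip_force: 84.2 t 17.32 pos [ 0.4602 -0.1496  0.0622] yang 0.962 tilt 0.001 shift [0.0003 0.0002 0.0022] len 0.0022  q6 0.29 gap 0.0581 grip 84.2 F [-1.9  1.3  5.9]
[ 0.10318444  0.44665337 -0.3844411 ]
```

```bash
echo '[[[0, 0, 0, -0.12], [0, 0, 0, -0.12], [0, 0, 0, -0.12], [0, 0, 0, -0.12], [0, 0, 0, -0.12]]]' | python3 nudge.py |grep -E "pos|contact|gap"
echo '[[[0, 0, 0, -0.12], [0, 0, 0, -0.12], [0, 0, 0, -0.12], [0, 0, 0, -0.12], [0, 0, 0, -0.12]]]' | python3 nudge.py |grep -E "pos|contact|gap"
echo '[[[0, 0, 0, -0.12], [0, 0, 0, -0.12], [0, 0, 0, -0.12], [0, 0, 0, -0.12], [0, 0, 0, -0.12]]]' | python3 nudge.py |grep -E "pos|contact|gap"
echo '[[[0, 0, 0, -0.07], [0, 0, 0, 0], [0, 0, 0, 0]]]' | python3 nudge.py |grep -E "pos|contact|gap"
python3 -c "
from h import *
go([.46,-.1493,.06]);print(bot.state()['torque'])
s=bot.camera('side');g=cv2.cvtColor(s['frame'],cv2.COLOR_BGR2HSV)
for r in range(200,236): print(r,''.join('R' if ((g[r,x,0]<5 or g[r,x,0]>174) and g[r,x,1]>170 and g[r,x,2]>90) else '#' if g[r,x,2]<50 else 'W' if g[r,x,1]<60 and g[r,x,2]>190 else 'b' if g[r,x,1]>120 else '.' for x in range(190,250)))"
```

```text
position: [0.4596, -0.1494, 0.0622]
contact_force: [-4.3, 2.0, 9.2]
finger_gap: 0.0583
position: [0.4592, -0.1496, 0.0622]
contact_force: [-5.1, 1.2, 10.4]
finger_gap: 0.0585
position: [0.4589, -0.1499, 0.0621]
contact_force: [-6.9, -0.6, 10.7]
finger_gap: 0.0584
position: [0.4589, -0.1499, 0.0622]
contact_force: [-7.2, 0.1, 10.6]
finger_gap: 0.0586
t 19.57 pos [ 0.4589 -0.1499  0.0622] yang 2.831 tilt 0.002 shift [-0.0009 -0.0009  0.0021] len 0.0025  q6 -1.57 gap 0.0586 grip 84.5 F [-7.2  0.1 10.6]
[-0.03882204  1.12698699 -0.46793218]
200 .#####.bbbbb..##########################........##...WW.....
201 .#####.bbbbb.####....#......#############.......##..........
202 .######.bbb..###..bb...bbbb.....#########...W...##..........
203 ..#####.....####..bbbbbbbbbbbbb..########.......##..........
204 ..######....####.bbbbbbbbbbbbbbb..########......#...........
205 ..######...#####.bbbbbbbbbbbbbbb...#######.....##...........
206 ...######..#####.bbbbbbbbbbbb........#####.....##...........
207 ...############.bbbbbbbbbbbbb.........####...####...........
208 ...############.....bbbbRbRRbbbbb
[... 1082 characters left out ...]
.......bRRRRRRRRRRRRRRRRRRRb......................
226 .............WW...bRRRRRRRRRRRRRRRRRRb......................
227 .............WWWW..RRRRRRRRRRRRRRRRRRbb.....................
228 W.................bRRRRRRRRRRRRRRRRbbbb.....................
229 ..............bbbbbbbRRRRRRRRRRRRbbbbb......................
230 ..............bbbbbbbbbbRRRRbRbbbbbbbb......................
231 ..............bbbbbbbbbbbbbbbbbbbbbbbbbb....................
232 ..............bbbbbbbbbbbbbbbbbbbbbbbbbbbbb.................
233 .............bbbbbbbbbbbbbbbbbbbbbbbbbbbbbbb................
234 ...........bb.bbbbbbbbbbbbbbbbbbbbbbbbbbbbbb................
235 ........bbbb...bbbbbbbbbbbbbbbbbbbbbbbbbbbbbbb..............
```

The side view shows the stripe swung round, running from (209,213) to (226,215). I'll check its angle against 2.68.

```bash
python3 - <<'E'
from h import *
np.set_printoptions(precision=4,suppress=True)
s=bot.camera("side");g=cv2.cvtColor(s["frame"],cv2.COLOR_BGR2HSV)
m=np.zeros(g.shape[:2],bool);m[210:218,205:230]=((g[...,1]<110)&(g[...,2]>170))[210:218,205:230]
ys,xs=np.nonzero(m);sel=(abs(ys-(213.1+(xs-208)*.11))<2);p=np.array([plane(s,(x,y-1.5),.125)[:2] for x,y in zip(xs[sel],ys[sel])])
v=np.linalg.svd(p-p.mean(0))[2][0];print(len(p),p.mean(0),np.arctan2(v[1],v[0])%np.pi, np.ptp(p@v))
E
```

```text
57 [ 0.4584 -0.1439] 2.6473687840117512 0.05558651832684214
```

```bash
echo '[[[0, 0, 0, -0.06], [0, 0, 0, 0], [0, 0, 0, 0]]]' | python3 nudge.py |grep -E "pos|contact|gap"
echo '[[[0, 0, -0.003, 0], [0, 0, -0.003, 0], [0, 0, 0, 0]]]' | python3 nudge.py |grep -E "pos|contact|gap"
echo '[[[0, 0, -0.003, 0], [0, 0, 0, 0]]]' | python3 nudge.py |grep -E "pos|contact|gap"
```

```text
position: [0.4589, -0.15, 0.0622]
contact_force: [-6.4, -0.7, 10.2]
finger_gap: 0.0583
position: [0.4593, -0.1498, 0.0676]
contact_force: [-4.8, -2.4, 1.8]
finger_gap: 0.0584
position: [0.461, -0.1493, 0.0711]
contact_force: [-1.4, 0.3, -0.6]
finger_gap: 0.0582
```

```bash
echo '[[[0, 0, -0.005, 0], [0, 0, -0.01, 0], [0, 0, -0.01, 0], [0, 0, -0.01, 0], [0, 0, 0, 0]]]' | python3 nudge.py |grep -E "pos|contact|gap"
echo '[[[0, 0, 0, 0], [0, 0, 0, 0], [0, 0, 0, 0], [0, 0, 0, 0]]]' | python3 nudge.py |tr '\n' ' '
python3 -c "
from h import *
go([.46,-.1493,.11])
s=bot.camera('side');g=cv2.cvtColor(s['frame'],cv2.COLOR_BGR2HSV)
for r in range(192,240): print(r,''.join('R' if ((g[r,x,0]<5 or g[r,x,0]>174) and g[r,x,1]>170 and g[r,x,2]>90) else '#' if g[r,x,2]<50 else 'W' if g[r,x,1]<60 and g[r,x,2]>190 else 'b' if g[r,x,1]>120 else '.' for x in range(190,250)))
for q in ([.46,-.1495,.111],[.46,-.1495,.139]): print(proj(s,q))"
```

```text
position: [0.4609, -0.1498, 0.1066]
contact_force: [-0.3, 0.5, -1.3]
finger_gap: 0.0585
time_s: 21.8 position: [0.4599, -0.1495, 0.1052] tcp_rot: [-0.0, -0.614, 0.79, 0.0] contact_force: [-0.5, 0.2, -0.9] finger_gap: 0.0584 grip_force: 88.2 t 21.80 pos [ 0.4599 -0.1495  0.1052] yang 2.892 tilt 0.000 shift [-0.0003 -0.0001 -0.0048] len 0.0048  q6 -1.64 gap 0.0584 grip 88.2 F [-0.5  0.2 -0.9]
192 .############.........................####.######...........
193 .############.........................##########............
194 ..###########.bbb.....bbbRbbbbbb.......#####................
195 b......#######bbbbbRRRRRRRRRRRRRbb.....####.................
196 bbbbbb...#####bbbRRRRRRRRRRRRRRRRRRb.....#.......WW.........
197 bbbbbbbb.##...bbbRRRRRRRRRRRRRRRRRRRb....#......WWWWW.......
198 bbbbbbbb.......b.............bbbbbRRbb....#....WWWWWWWWW....
199 .bbbbbbb.........WWWWWWWWWWWWW............#....WWWWWWWWW....
200 .bbbbbbbb.....bb...........WWWWWWWWWWW.........WWWWWWWW.....
201 ..bbbbbbb.....bRRRRRRbbbbbbbbbb...............WWWWWWW.......
202 ..bbbbbbb.....bRRRRRRRRRRRRRRRRRRRRRRb.......WWWWWWW
[... 1769 characters left out ...]
.............bbbbbbbbbbbbbbbbbbbbbbbb......................
231 ..............bbbbbbbbbbbbbbbbbbbbbbbbbb....................
232 ..............bbbbbbbbbbbbbbbbbbbbbbbbbbbbb.................
233 .............bbbbbbbbbbbbbbbbbbbbbbbbbbbbbbb................
234 ...........bb.bbbbbbbbbbbbbbbbbbbbbbbbbbbbbb................
235 ........bbbb...bbbbbbbbbbbbbbbbbbbbbbbbbbbbbbb..............
236 ........bbbb..bbbbbbbbbbbbbbbbbbbbbbbbbbbbbbbbb.............
237 .........bbbbbbbbbbbbbbbbbbbbbbbbbbbbbbbbbbb.bbb............
238 .........bbbbb..bbbbbbbbbbbbbbbbbbbbbbbbbbb...bbb...........
239 .........bbbbbb..bbbbbbbbbbbbbbbbbbbbbbbb.....bbbb..........
[218.18704962 218.04925188]
[217.49388887 208.84984231]
```

The cap is lifted and level, about 29 mm over the open mouth (mouth visible at about (218,219)). The jar still sits where it was and the arm is at rest, so I'll hand in.

```bash
python3 -c "
from bench import bot
print(bot.finish_job())"
```

```text
the job is handed in; nothing more can be done
None
```

The job is handed in at about 22 s: spreader hung on its post, cap unscrewed about 2.2 rad and held level about 29 mm over the open mouth, jar still seated by the camera; no verdict came back.

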